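Strip down the mould set onto its outlined places

TASK

Take the stacked injection-mould set apart from the top and set each of its four parts (clamp bar, round insert, square insert, base plate) on the plywood tile that bears its own black outline: flat, centred on the outline and lying the same way as it, either way round. Set the parts down rather than dropping them, and leave the jar and the wrench where they are.

Things in the scene. Friction and masses are not known exactly. Their poses are not given: they have to be found in the camera images.
- bar_mid (a point): bright steel clamp bar 130 x 24 x 22 mm (length along its x, width along its y, height along z), with two dark bolt holes and a slot drawn on top; the point is its centre, 11 mm above its underside. It starts as the top of the stack, lying along it across both inserts
- round_insert_mid (a point): round dark-steel mould insert, upright cylinder 50 mm in diameter and 35 mm high; the point is its centre, 17.5 mm above its underside, z up. It starts on one end of the base plate, under the bar, 36 mm or so from the plate's centre; the other insert is about 22 mm away along the plate, the sides across the plate are free
- square_insert_mid (a point): square dark-steel mould insert, 44 x 44 mm and 35 mm high, sides along its x and y; the point is its centre, 17.5 mm above its underside. It starts on the other end of the base plate, under the bar, its sides within 0.1 rad of the plate's
- plate_mid (a point): aluminium base plate 130 x 60 x 25 mm (length along its x, width along its y, thickness along z); the point is its centre, 12.5 mm above its underside. It starts on the bench as the bottom of the stack
- bar_tile_seat (a point): a light plywood tile, fixed to the bench, 6 mm thick, 150 x 50 mm, bearing a flat black outline (inlaid flush, no rim) of 138 x 32 mm, the long narrow outline of the clamp bar, length along x. The point is the centre of the outline on the tile's upper face (6 mm above the bench), z up
- round_tile_seat (a point): a light plywood tile, fixed to the bench, 6 mm thick, 80 x 80 mm, bearing a flat black outline (inlaid flush, no rim) of 58 mm diameter, the round outline of the round insert. The point is the centre of the outline on the tile's upper face (6 mm above the bench), z up
- square_tile_seat (a point): a light plywood tile, fixed to the bench, 6 mm thick, 80 x 80 mm, bearing a flat black outline (inlaid flush, no rim) of 52 x 52 mm, the square outline of the square insert, sides along x and y. The point is the centre of the outline on the tile's upper face (6 mm above the bench), z up
- plate_tile_seat (a point): a light plywood tile, fixed to the bench, 6 mm thick, 150 x 80 mm, bearing a flat black outline (inlaid flush, no rim) of 138 x 68 mm, the long wide outline of the base plate, length along x. The point is the centre of the outline on the tile's upper face (6 mm above the bench), z up
- jar_mid (a point): bystander: grey lidded jar, 60 mm in diameter and 85 mm high, standing on the bench; the point is its centre
- wrench_grip (a point): bystander: steel wrench about 130 mm long lying flat on the bench; the point is in its handle
Mind the look-alikes: they are no part of the job. There is more than one size of the part that bears plate_mid; the job needs the larger.

How it is judged:
At the end, for the whole second after the job is handed in: Each part lies flat (tilt < 0.1 rad), at rest, on its own tile, centre within 12 mm of the outline's centre and 4 mm of resting height; bar and plate within 0.2 rad of the outline's length (either way round), square insert within 0.2 rad of its sides (any of four ways); round: any turn (horizontal distance between plate_mid and plate_tile_seat below 0.012 m and z of plate_mid in the frame of plate_tile_seat between 0.0085 and 0.0165 m and angle between each of plate_mid, round_insert_mid, square_insert_mid, bar_mid's own z axis and vertical below 0.1 rad and linear speed of each of plate, round_insert, square_insert, bar below 0.02 m/s and angular speed of each of plate, round_insert, square_insert, bar below 0.2 rad/s and angle between the x axis of plate_mid and the x axis of plate_tile_seat, either way round below 0.2 rad and horizontal distance between round_insert_mid and round_tile_seat below 0.012 m and z of round_insert_mid in the frame of round_tile_seat between 0.0135 and 0.0215 m and horizontal distance between square_insert_mid and square_tile_seat below 0.012 m and z of square_insert_mid in the frame of square_tile_seat between 0.0135 and 0.0215 m and (angle between the x axis of square_insert_mid and the x axis of square_tile_seat, either way round below 0.2 rad or angle between the y axis of square_insert_mid and the x axis of square_tile_seat, either way round below 0.2 rad) and horizontal distance between bar_mid and bar_tile_seat below 0.012 m and z of bar_mid in the frame of bar_tile_seat between 0.007 and 0.015 m and angle between the x axis of bar_mid and the x axis of bar_tile_seat, either way round below 0.2 rad); the robot touches nothing.
It fails at once if a part is dropped or thrown: it falls freely faster than 0.6 m/s (about 18 mm of fall) ((linear speed of plate above 0.6 m/s and contact force between plate and anything else below 0.05 N) or (linear speed of round_insert above 0.6 m/s and contact force between round_insert and anything else below 0.05 N) or (linear speed of square_insert above 0.6 m/s and contact force between square_insert and anything else below 0.05 N) or (linear speed of bar above 0.6 m/s and contact force between bar and anything else below 0.05 N)).
It fails at once if the jar is moved by more than 20 mm (distance of jar_mid from where it was at the start of the episode above 0.02 m).
It fails at once if the wrench is moved by more than 20 mm (distance of wrench_grip from where it was at the start of the episode above 0.02 m).
It also fails if it takes over 120 s, if anything falls off the work surface, if the arm or the gripper's body presses on something with over 40 N, if the wrist force passes 120 N, or if a joint passes its speed limit or range.

ROBOT

A 7-joint arm with a two-finger parallel gripper is mounted at the origin on the work surface. World frame = base frame: x ahead of the robot, y to its left, z up, the work surface at z = 0. Lengths are in m, angles in rad, forces in N, time in s.
With the tool pointing down it reaches from about 0.425 to 0.975 m from the base axis. Payload 16.7 kg.
Tool frame: the origin (TCP) lies between the finger pads; the fingertips stand 17 mm ahead of it and the grasp point (between the pads) lies 2 mm behind it; z points along the fingers, y is the line along which they close (so a half turn about z gives the same grasp; the last joint's range is limited). The gripper opens to 85 mm and grips with 20 to 120 N. Pads are 22 mm wide; open, the fingers measure 114 mm over their backs; the gripper's body (76 mm by 85 mm) begins 54 mm behind the grasp point. The pads swing forward as they close: fully open they stand 13 mm farther back than shut.
Start: joints at [-1.288, 0.426, 0.074, 1.606, -0.034, 1.111, -0.067], TCP at [0.282, 0.613, 0.248] pointing down, gripper open.
Joint ranges: [-2.85, 2.85], [-0.5, 2.14], [-1.23, 1.37], [0.21, 2.46], [-1.02, 4.16], [0.16, 2.05], [-2.73, 2.73]. Speed limits (rad/s): [1.89, 1.89, 2.39, 2.39, 3.01, 3.01, 3.01].

INTERFACE

Orientations are given as a unit quaternion [w, x, y, z].
In Python, from cell import * gives the robot as it stands. The module is installed in compiled form; this text tells all that it offers. Calls block until the motion is done:
- move_pose(position, orientation): joint-space move of the TCP to a pose.
- move_linear(position, frame=None, max_speed=0.15, until_force=None): straight line of the TCP; frame=None keeps the orientation; max_speed is the mean speed in m/s. With until_force (N) it stops when the force on the tool has changed by that much, and returns True; else False.
- movej(angles): joint-space move.
- gripper_to(opening, squeeze=None): finger opening in m; squeeze is the grip in N (None keeps the last); returns when the fingers have stopped.
- sleep(seconds).
- inverse_kinematics(position, orientation): joint angles nearest the present ones, or None.
- read_state(): the state.
- snapshot(name): name is "side" or "top"; returns the picture (420x560x3 uint8, red, green, blue); there is no depth.
- camera_model(name): a dict with "vfov" (degrees; the focal length in pixels is half the picture's height over the tangent of half this angle, whatever the lens; pixels are square), "cx", "cy" (the principal point, pixels), "extrinsics" (4x4, takes a point from camera to world coordinates). Camera axes: x right, y down, z forward; pixel columns grow to the right and rows downward; lengths in m; the calibration is good to about 2 mm. A picture is of the moment at which its call begins. camera_model takes no time and is no camera call.
A pose or a line that the arm cannot do raises Unreachable and nothing moves.
- sign_off(): hands the job in; it is judged then, once.
The state is a dict: "t": time; "joint_pos": joint angles; "joint_vel": joint speeds; "tau": joint torques, N m; "eef_pos": TCP position; "eef_rot": TCP orientation; "wrist_force": force on the tool from outside, world axes, zero at the start; "moment": the same for the moment, N m; "finger_gap": finger opening in m; "grasp_force": force on a finger pad.
Only numpy, scipy, OpenCV 4.12 (cv2) and the standard library are available. Lean on these libraries where they do the work, as an engineer would, in place of code of your own. Each camera call takes 0.05 s, during which the arm holds its last target. There are 200 camera calls.

## Working session

There is one attempt and no reset: what is moved stays moved. The work goes in short steps, each a Python script; the robot and the scene stay as the last script left them, time stands still between calls to the robot, and variables do not carry over. Pictures are saved under pics/ and viewed, at most 14 in all, crops included, and the job is handed in when it is done.

```bash
mkdir -p pics; python3 - <<'E'
from cell import *
import cv2
for n in("top","side"):
    im=snapshot(n); cv2.imwrite(f"pics/{n}0.png",im[...,::-1]); print(n,camera_model(n))
s=read_state();print(s["t"],s["eef_pos"],s["eef_rot"],s["finger_gap"])
E
```

```text
top {'vfov': 56.396756481499196, 'cx': 276.4554234269141, 'cy': 207.24064524810078, 'extrinsics': array([[-0.0234091 , -0.98992142,  0.13966961,  0.39380253],
       [-0.99930959,  0.02720164,  0.02530649, -0.07371395],
       [-0.02885068, -0.13898078, -0.98987473,  1.27589919],
       [ 0.        ,  0.        ,  0.        ,  1.        ]])}
side {'vfov': 51.184036967491934, 'cx': 288.04000266384884, 'cy': 213.4460044327495, 'extrinsics': array([[ 0.97834799, -0.14908121,  0.14356183,  0.42330356],
       [-0.20640751, -0.65186021,  0.7297083 , -0.82792242],
       [-0.01520355, -0.74354089, -0.66851761,  0.8105589 ],
       [ 0.        ,  0.        ,  0.        ,  1.        ]])}
0.1 [0.2823669  0.61270327 0.2476606 ] [-8.32478807e-05  2.14240671e-01  9.76780717e-01 -5.99161434e-04] 0.08582555970932003
```

View pics/top0.png

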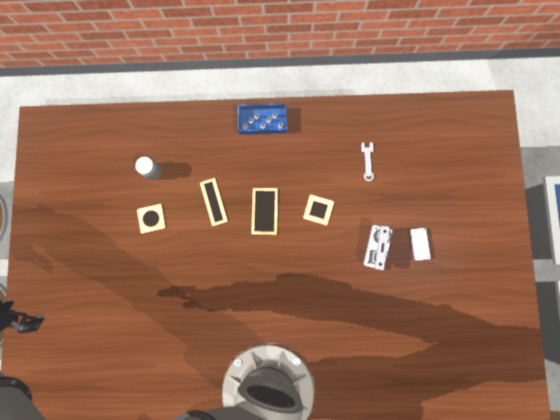

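View pics/side0.png

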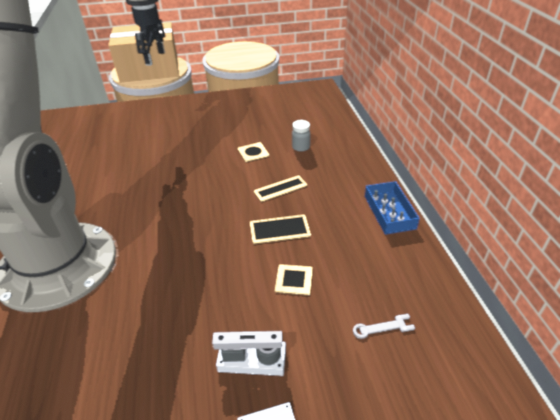

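The top view shows the stack at (378,247). The look-alike plate is the lone white block at (421,244), which is smaller. The tiles are round (150,218), bar (213,201), plate (265,211) and square (319,210); the jar is at (147,167) and the wrench at (368,162). I choose the plate under the stack. Next I crop the stack and measure everything.

```bash
cat > h.py <<'E'
from cell import *
import cv2, numpy as np
def proj2plane(n,uv,z,cm={}):
    m=cm.setdefault(n,camera_model(n)); f=210/np.tan(np.radians(m["vfov"]/2)); T=m["extrinsics"]
    uv=np.atleast_2d(uv).astype(float)
    d=np.c_[(uv[:,0]-m["cx"])/f,(uv[:,1]-m["cy"])/f,np.ones(len(uv))]@T[:3,:3].T
    return T[:3,3]+d*((z-T[2,3])/d[:,2])[:,None]
def rect(n,mask,z,lo=30,hi=5000):
    """blobs -> centre, long axis angle, size in world plane z"""
    out=[]
    for c in cv2.findContours(mask.astype(np.uint8),cv2.RETR_EXTERNAL,cv2.CHAIN_APPROX_NONE)[0]:
        if lo<cv2.contourArea(c)<hi:
            p=proj2plane(n,c[:,0],z)[:,:2].astype(np.float32)
            (c0,(w,h),a)=cv2.minAreaRect(p*1000); a=np.radians(a)
            if h>w: w,h,a=h,w,a+np.pi/2
            a=(a+np.pi/2)%np.pi-np.pi/2
            out.append((c[:,0].mean(0).round(),np.round(c0,1),round(w,1),round(h,1),round(a,3)))
    return out
E
python3 - <<'E'
from h import *
for n in("top","side"):
    im=cv2.imread(f"pics/{n}0.png"); hsv=cv2.cvtColor(im,cv2.COLOR_BGR2HSV); H,S,V=cv2.split(hsv)
    ply=(V>170)&(S>35)&(S<150)&(H>15)&(H<35)
    print(n,"PLY"); [print(*r) for r in rect(n,ply,.006,200)]
    print("BLACK"); [print(*r) for r in rect(n,(V<40)&(cv2.dilate(ply.astype(np.uint8),np.ones((25,25)))>0),.006,60)]
    print("WHITE"); [print(*r) for r in rect(n,(V>130)&(S<50),.0,100,3000)]
t=cv2.imread("pics/top0.png")[215:280,350:440]; s=cv2.imread("pics/side0.png")[315:420,195:315]
a=cv2.resize(t,(554,400),interpolation=2); 
b=cv2.resize(s,(400,350),interpolation=2); 
cv2.imwrite("pics/crop0.png",cv2.resize(np.hstack([cv2.resize(a,(485,350)),b]),(800,316)))
E
```

```text
top PLY
[151. 218.] [548.1 373.7] 85.7 84.8 0.19
[318. 209.] [ 562.3 -177.6] 84.9 84.4 1.259
[264. 211.] [ 5.624e+02 -3.000e-01] 152.0 85.0 -0.025
[213. 202.] [598.  167.1] 155.2 55.3 0.278
BLACK
WHITE
[553. 385.] [   5.4 -870.8] 147.3 43.3 -0.003
[271. 386.] [29.2 -1.6] 278.9 218.0 1.553
[420. 244.] [ 442.8 -498.8] 102.8 55.3 0.088
[378. 247.] [ 438.4 -364.7] 142.0 69.3 -0.284
[150. 218.] [548.6 376.3] 78.3 77.8 -1.358
[318. 209.] [ 563.  -177.9] 78.4 78.0 -0.302
[145. 166.] [729.1 400.2] 64.9 59.2 0.788
[368. 159.] [ 721.3 -345.8] 130.1 39.9 -0.053
side PLY
[294. 279.] [ 561.9 -177.1] 85.9 83.9 1.254
[279. 228.] [562.3  -0.8] 154.4 87.5 -0.041
[280. 188.] [597.4 167. ] 155.5 59.3 0.278
[253. 151.] [547. 374.] 90.8 86.0 -1.37
[233.  83.] [541.1 888.7] 192.0 110.7 -0.239
[245.  56.] [ 609.4 1159.6] 355.7 323.3 1.567
[149.  60.] [ 185.3 1241.9] 638.0 324.4 -1.458
BLACK
WHITE
[268. 414.] [ 446.  -466.1] 105.8 31.3 -0.214
[249. 352.] [ 428.4 -340.3] 154.4 99.5 -0.218
[386. 326.] [ 720.1 -342.5] 133.6 42.1 0.007
[294. 279.] [ 563.2 -171.9] 79.8 79.1 1.254
[253. 151.] [548.5 383.8] 79.0 78.7 -1.378
[300. 130.] [730.8 474.5] 152.5 60.9 1.356
[453. 259.] [958.4  35.3] 1258.1 14.8 1.57
[146.  83.] [ 202.8 1015.9] 365.9 285.0 0.093
[243.  61.] [ 607.9 1136. ] 415.2 358.1 1.456
[ 2. 79.] [-436.2 1266. ] 1065.8 32.4 -1.322
[125.  34.] [  62.6 1600.7] 151.3 77.8 -0.01
[37.  9.] [-449.4 2112.8] 529.0 131.1 -1.361
```

View pics/crop0.png

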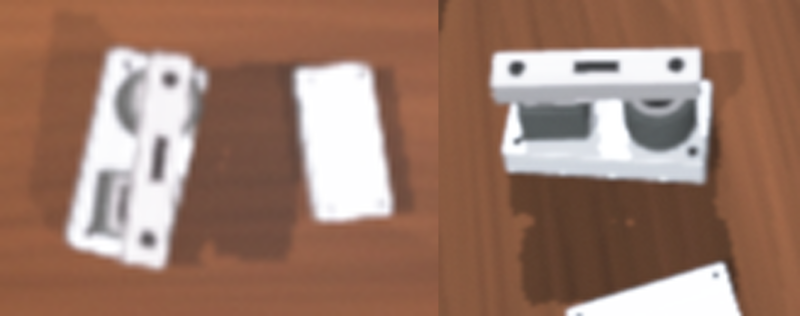

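The crop shows the round insert at the +x end of the stack and the square insert at the −x end. In the top view the bar holes are at (384.9,231.3) and (380.2,264.0) with the slot at (382.4,247.5); in the side view they are at (274.1,336.6), (220.9,337.6) and (247.8,336.9). The lone plate measures about 100 x 55 mm, so it is the small look-alike. I'll pick the bar first.

```bash
cat >> h.py <<'E'
def pose_q(phi):
    """tool-down quaternions closing along world angle phi; pick the reachable one"""
    return [np.array([0,np.cos(a),np.sin(a),0]) for a in ((phi+np.pi/2)/2,(phi+np.pi/2)/2+np.pi/2)]
def goto(x,y,z,phi):
    q0=np.array(read_state()["joint_pos"]); best=None
    for q in pose_q(phi):
        j=inverse_kinematics([x,y,z],q)
        if j is not None:
            c=abs(np.array(j)-q0).max()
            if best is None or c<best[0]: best=(c,q)
    move_pose([x,y,z],best[1])
def st(tag):
    s=read_state(); print(tag,"t",round(s["t"],1),"p",np.round(s["eef_pos"],4),"gap",round(s["finger_gap"],4),"F",np.round(s["wrist_force"],1),"g",np.round(s["grasp_force"],1))
def pick(x,y,z,phi,op,sq,up=.22):
    goto(x,y,z+.08,phi); gripper_to(op)
    print("touch",move_linear([x,y,z],max_speed=.08,until_force=15)); gripper_to(0,squeeze=sq); st("grip")
    x,y,_=read_state()["eef_pos"]
    move_linear([x,y,z+.015],max_speed=.05); move_linear([x,y,up]); st("up")
def place(x,y,z,phi,op,up=.22):
    goto(x,y,up,phi); move_linear([x,y,z+.02]); 
    print("touch",move_linear([x,y,z-.003],max_speed=.02,until_force=6)); st("down")
    gripper_to(op); p=read_state()["eef_pos"]; move_linear([p[0],p[1],z+.1]); st("left")
E
python3 - <<'E'
from h import *
t=proj2plane("top",[[384.9,231.3],[380.2,264.0],[382.4,247.5]],.082)
s=proj2plane("side",[[274.1,336.6],[220.9,337.6],[247.8,336.9]],.082)
print(t.round(4),s.round(4))
for p in(t,s): print(np.arctan2(*(p[0]-p[1])[1::-1]))
for n,x,y,z,phi in[("bar",.42,-.37,.07,-.16+1.57),("btile",.598,.167,.02,.278+1.57),("round",.548,.374,.04,.19),("sq",.562,-.178,.04,1.257-1.57),("plate",.562,0,.02,1.54)]:
    print(n,[None if (j:=inverse_kinematics([x,y,z],q)) is None else np.round(j,2) for q in pose_q(phi)])
E
```

```text
[[ 0.4797 -0.3699  0.082 ]
 [ 0.3821 -0.3499  0.082 ]
 [ 0.4311 -0.3595  0.082 ]] [[ 0.4819 -0.3683  0.082 ]
 [ 0.383  -0.3487  0.082 ]
 [ 0.4331 -0.3582  0.082 ]]
-0.2022524242955858
-0.1961391237496684
bar [array([ 0.  ,  0.62,  0.8 ,  2.04, -0.65,  0.76,  2.62]), array([-0.13,  0.74,  1.01,  2.04, -0.85,  0.86, -0.34])]
btile [array([-0.44,  0.62,  0.08,  1.88, -0.08,  0.64,  1.54]), array([-0.78,  0.69,  0.54,  1.9 , -0.54,  0.69, -1.2 ])]
round [array([-0.89,  0.66,  0.27,  1.78, -0.24,  0.73, -0.3 ]), array([-0.48,  0.65, -0.29,  1.76,  0.25,  0.77,  2.43])]
sq [array([-0.23,  0.63,  0.57,  1.97, -0.52,  0.69,  0.35]), array([-0.51,  0.84,  1.01,  1.99, -0.96,  0.88, -2.42])]
plate [array([-0.29,  0.56,  0.22,  2.03, -0.22,  0.57,  1.62]), array([-0.53,  0.62,  0.53,  2.04, -0.54,  0.62, -1.23])]
```

```bash
python3 - <<'E'
from h import *
pick(.432,-.359,.077,-.20+np.pi/2,.06,60)
place(.5975,.167,.023,.278+np.pi/2,.06)
for n in("top","side"): cv2.imwrite(f"pics/{n}1.png",snapshot(n)[...,::-1])
t=cv2.imread("pics/top1.png")[180:280,190:430]; s=cv2.imread("pics/side1.png")[150:400,180:320]
cv2.imwrite("pics/c1.png",np.hstack([cv2.resize(t,(480,200),interpolation=2)[:, :], ])); 
cv2.imwrite("pics/c1.png",np.hstack([np.vstack([cv2.resize(cv2.imread("pics/top1.png")[170:240,180:270],(386,300),interpolation=2),cv2.resize(cv2.imread("pics/top1.png")[210:280,340:430],(386,300),interpolation=2)]),cv2.resize(cv2.imread("pics/side1.png")[310:400,200:300],(412,600),interpolation=2)]))
E
```

```text
touch False
grip t 5.5 p [ 0.4322 -0.359   0.0774] gap 0.0228 F [-1.7  2.1  8.3] g 59.1
up t 6.9 p [ 0.4319 -0.3585  0.2192] gap 0.0228 F [ 0.6 -0.4 -6. ] g 59.1
touch True
down t 11.2 p [0.5974 0.167  0.0235] gap 0.023 F [-1.6  1.5  9.6] g 60.9
left t 12.4 p [0.5961 0.1671 0.1223] gap 0.0599 F [-0.3 -0.4  0.7] g 0.0
```

View pics/c1.png

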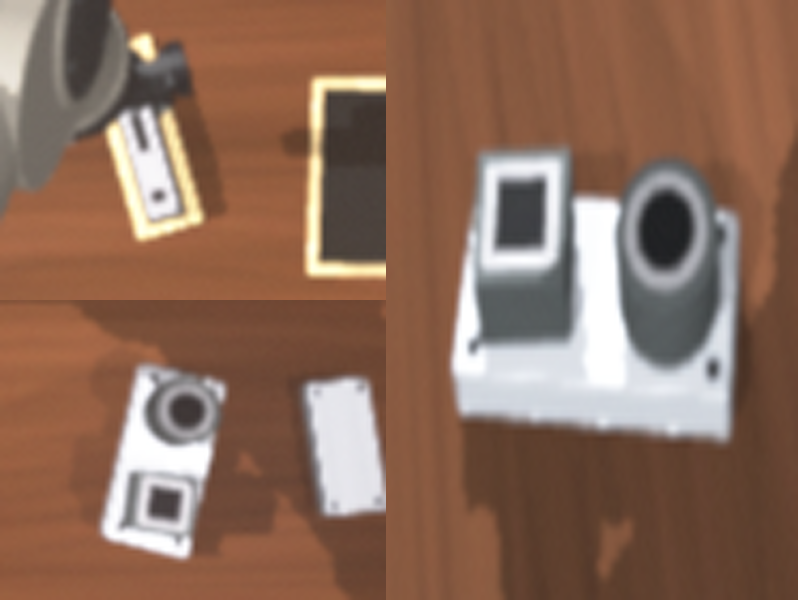

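The bar lies on its tile, inside the outline. The insert cores are at: round top (383.8,235.6) and side (268.2,344.2), square top (378.5,257.5) and side (233,341). Round insert next.

```bash
python3 - <<'E'
from h import *
t=proj2plane("top",[[383.8,235.6],[378.5,257.5]],.06)
s=proj2plane("side",[[268.2,344.2],[233,341]],.06)
print(t.round(4),s.round(4)); m=(t+s)/2; d=m[0]-m[1]; a=np.arctan2(d[1],d[0]); print(a,np.hypot(*d[:2]))
pick(*m[0,:2],.047,-.2+np.pi/2,.085,70)
place(.548,.3735,.047-.025+.006,.19,.085)
pick(*m[1,:2],.047,-.2+np.pi/2,.085,70)
place(.562,-.1775,.047-.025+.006,1.257-np.pi/2,.085)
goto(.5,.2,.3,1.57)
for n in("top","side"): cv2.imwrite(f"pics/{n}2.png",snapshot(n)[...,::-1])
cv2.imwrite("pics/c2.png",cv2.resize(cv2.imread("pics/top2.png")[130:290,100:440],(800,376),interpolation=2))
cv2.imwrite("pics/c2s.png",cv2.resize(cv2.imread("pics/side2.png")[110:400,180:330],(310,600),interpolation=2))
st("end")
E
```

```text
[[ 0.4681 -0.3712  0.06  ]
 [ 0.4016 -0.351   0.06  ]] [[ 0.4696 -0.3684  0.06  ]
 [ 0.4041 -0.3468  0.06  ]]
-0.3065863039971368 0.06920028188431941
touch False
grip t 16.5 p [ 0.4691 -0.3698  0.0477] gap 0.0484 F [-2.9  4.2 11. ] g 70.6
up t 18.1 p [ 0.4688 -0.3694  0.2192] gap 0.0486 F [ 0.2  0.1 -4.7] g 72.8
touch True
down t 23.0 p [0.5479 0.3734 0.0287] gap 0.0483 F [-2.1 -0.7  8.9] g 74.3
left t 24.2 p [0.5466 0.373  0.1272] gap 0.0852 F [ 0.4  0.  -0.2] g 0.0
touch False
grip t 28.7 p [ 0.4031 -0.3489  0.0475] gap 0.0433 F [-1.6  2.6 12.3] g 70.6
up t 30.4 p [ 0.4027 -0.3486  0.2192] gap 0.043 F [-0.   0.4 -4.5] g 71.4
touch True
down t 33.5 p [ 0.5619 -0.1775  0.0285] gap 0.0428 F [-2.1  0.3 10.7] g 73.4
left t 34.8 p [ 0.5608 -0.1769  0.1273] gap 0.0851 F [-0.5 -1.2 -0.2] g 0.0
end t 36.4 p [0.5003 0.199  0.2994] gap 0.0851 F [ 0.2 -0.2 -0.5] g 0.0
```

View pics/c2.png

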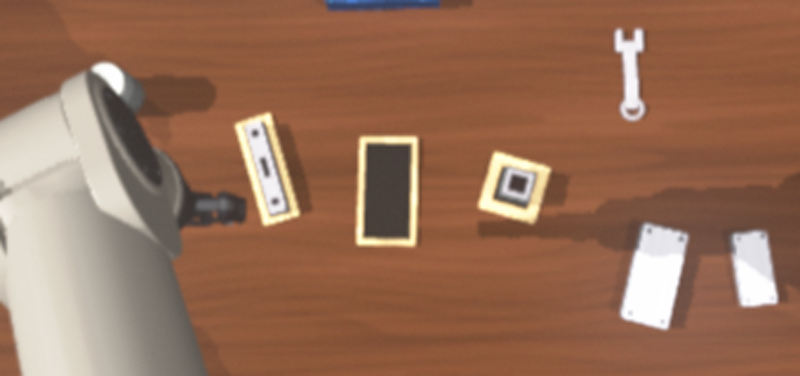

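View pics/c2s.png

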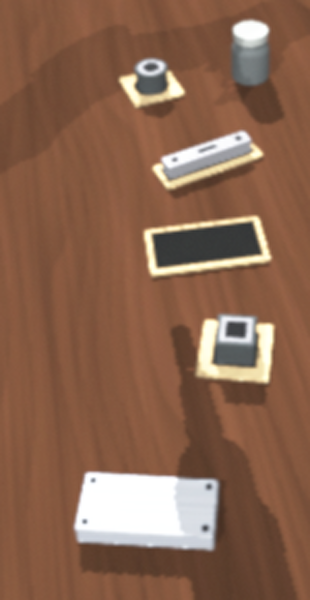

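All three parts sit inside their outlines. The big plate is now free at top (378,248), and I use its four corner holes in both views.

```bash
python3 - <<'E'
from h import *
t=proj2plane("top",np.array([[648,231],[679,239],[631,316],[662,322]])/2.353+[100,130],.025)
s=proj2plane("side",np.array([[94,481],[209,487],[85,521],[206,528]])/2.068+[180,110],.025)
print(t.round(3),s.round(3),t.mean(0),s.mean(0))
dt=t[0]+t[1]-t[2]-t[3]; ds=s[1]+s[3]-s[0]-s[2]
print(a:=[np.arctan2(d[1],d[0]) for d in(dt,ds)])
m=(t.mean(0)+s.mean(0))/2; a=np.mean(a); assert abs(a+.2)<.15
pick(m[0],m[1],.020,a+np.pi/2,.085,100)
place(.5623,-.0005,.026,-.03+np.pi/2,.085)
goto(.45,.45,.3,1.57)
for n in("top","side"): cv2.imwrite(f"pics/{n}3.png",snapshot(n)[...,::-1])
T=cv2.imread("pics/top3.png")[150:250,120:350]; S=cv2.imread("pics/side3.png")[120:320,220:340]
cv2.imwrite("pics/c3.png",np.vstack([cv2.resize(T,(800,348),interpolation=2)])); cv2.imwrite("pics/c3s.png",cv2.resize(S,(360,600),interpolation=2))
E
```

```text
[[ 0.494 -0.355  0.025]
 [ 0.483 -0.396  0.025]
 [ 0.381 -0.326  0.025]
 [ 0.373 -0.366  0.025]] [[ 0.388 -0.325  0.025]
 [ 0.496 -0.355  0.025]
 [ 0.375 -0.365  0.025]
 [ 0.485 -0.397  0.025]] [ 0.43279826 -0.3604964   0.025     ] [ 0.43619302 -0.36061733  0.025     ]
[np.float64(-0.25692900215616143), np.float64(-0.27703524958706743)]
touch False
grip t 40.4 p [ 0.4348 -0.3606  0.0209] gap 0.0575 F [-2.3  4.9 17.8] g 105.5
up t 42.2 p [ 0.4345 -0.3603  0.2193] gap 0.0577 F [ 0.   0.1 -6.2] g 107.7
touch True
down t 45.8 p [ 5.622e-01 -5.000e-04  2.700e-02] gap 0.058 F [-1.6  0.3 10.2] g 109.7
left t 47.0 p [ 5.611e-01 -1.000e-04  1.254e-01] gap 0.0851 F [-0.1  0.1  0. ] g 0.0
```

View pics/c3.png

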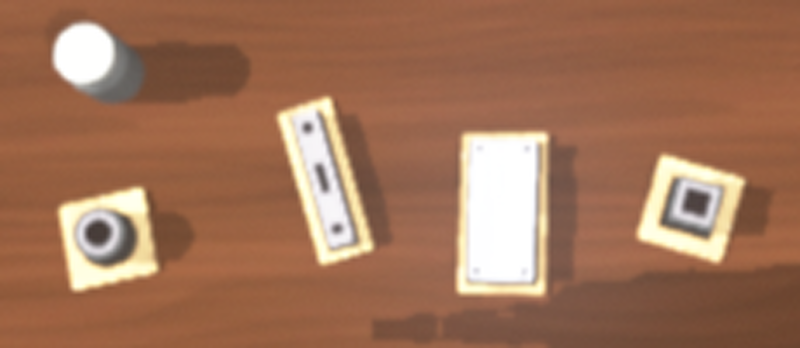

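View pics/c3s.png

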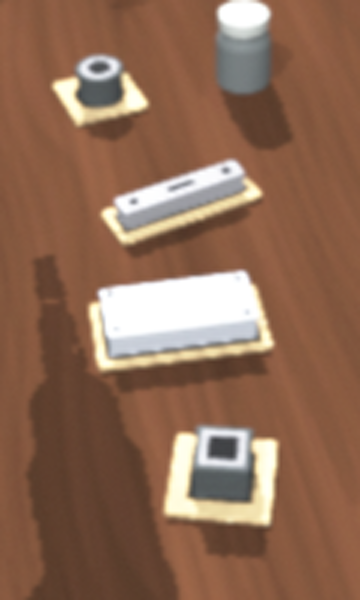

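All four parts sit on their tiles. A quick numeric check of the centres, then I hand in.

```bash
python3 - <<'E'
from h import *
ok=True
for n,pt,ps,z,tile in[("plate",(502,211),(180,306.5),.031,(.5623,-.0005)),("bar",(322,178),(180,186),.028,(.5977,.167)),("round",(97,233),(99,67),.041,(.548,.3738)),("square",(696,202),(223,447),.041,(.562,-.1775))]:
    a=proj2plane("top",np.array(pt)/3.478+[120,150],z)[0,:2]; b=proj2plane("side",np.array(ps)/3+[220,120],z)[0,:2]
    e=(a+b)/2-tile; ok&=np.hypot(*e)<.007; print(n,((a-tile)*1e3).round(1),((b-tile)*1e3).round(1))
if ok: print(sign_off())
E
```

```text
plate [-2.9 -2.2] [ 1.  -5.1]
bar [-2.3 -2.2] [-0.9 -2. ]
round [-0.2 -3.2] [ 1.4 -2.5]
square [-0.5 -3.2] [ 1.2 -0.7]
the job is handed in; nothing more can be done
None
```

All four parts are on their own tiles, each within about 5 mm of its outline's centre by the last pictures (the limit is 12 mm). The jar and wrench were left alone, and the job was handed in after about 50 s of robot time; no verdict was returned.

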